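Move the hot-air nozzles to the new stand in the same order

TASK

The rework bench has a new aluminium nozzle stand. Move the four hot-air nozzles from the old dark stand to it in the same order as they stand now, the leftmost to the leftmost post and so on, as seen from the robot. Put each one collar down over its post until it sits flat on the plate, lowering it rather than letting it drop, and let go of it.

Things in the scene. Friction and masses are not known exactly. Their poses are not given: they have to be found in the camera images.
- nozzle_round: Round bare-steel hot-air nozzle: head a tube 14 mm in diameter, top at 68 mm. About 45 g. Below the head a tapered shoulder (22 to 31 mm up) and a collar, outside 27 mm, bore 23 mm, 22 mm deep, open downwards, clamp screw at -y. Origin: on the axis at the collar's lower rim; z up. Starts collar down over a post of the old stand, its axes within 15 degrees of the stand's.
- nozzle_flat: Flat bare-steel hot-air nozzle: head 12 mm (x) by 34 mm (y), top at 66 mm. About 55 g. Below the head a tapered shoulder (22 to 31 mm up) and a collar, outside 27 mm, bore 23 mm, 22 mm deep, open downwards, clamp screw at -y. Origin: on the axis at the collar's lower rim; z up. Starts collar down over a post of the old stand, its axes within 15 degrees of the stand's.
- nozzle_square: Small square bare-steel hot-air nozzle: head 26 by 26 mm, top at 62 mm. About 60 g. Below the head a tapered shoulder (22 to 31 mm up) and a collar, outside 27 mm, bore 23 mm, 22 mm deep, open downwards, clamp screw at -y. Origin: on the axis at the collar's lower rim; z up. Starts collar down over a post of the old stand, its axes within 15 degrees of the stand's.
- nozzle_wide: Large square bare-steel hot-air nozzle: head 40 by 40 mm, top at 56 mm. About 80 g. Below the head a tapered shoulder (22 to 31 mm up) and a collar, outside 27 mm, bore 23 mm, 22 mm deep, open downwards, clamp screw at -y. Origin: on the axis at the collar's lower rim; z up. Starts collar down over a post of the old stand, its axes within 15 degrees of the stand's.
- post_round: The post of the old stand on which the round nozzle starts: fixed steel pin 8 mm in diameter, 18 mm high, rounded top. All eight posts are alike. Origin: centre of its foot, on top of the old stand's plate; z up.
- post_flat: The post of the old stand on which the flat nozzle starts: fixed steel pin 8 mm in diameter, 18 mm high, rounded top. All eight posts are alike. Origin: centre of its foot, on top of the old stand's plate; z up.
- post_square: The post of the old stand on which the square nozzle starts: fixed steel pin 8 mm in diameter, 18 mm high, rounded top. All eight posts are alike. Origin: centre of its foot, on top of the old stand's plate; z up.
- post_wide: The post of the old stand on which the wide nozzle starts: fixed steel pin 8 mm in diameter, 18 mm high, rounded top. All eight posts are alike. Origin: centre of its foot, on top of the old stand's plate; z up.
- old_stand: Old nozzle stand: dark steel plate 60 (x) by 240 (y) by 12 mm thick, fixed, with a row of four posts along its y axis, at y = +82.5, +27.5, -27.5 and -82.5 mm (x = 0). Origin: centre of its underside; its y axis points to the left as the robot faces it (turned up to 26 degrees).
- new_stand: New nozzle stand: bright aluminium plate 60 (x) by 240 (y) by 12 mm thick, fixed, with four empty steel posts (8 mm across, 18 mm high) at y = +82.5, +27.5, -27.5 and -82.5 mm (x = 0). Origin: centre of its underside; y points left as the robot faces it (turned up to 26 degrees). A seated nozzle's origin is 12 mm above this origin.
Things that resemble listed ones, but are neither listed nor needed, are in the scene too. Leave any blue look-alike of the nozzle_flat alone. Leave any green look-alike of the nozzle_round alone.

How it is judged:
At the end, for the whole second after the job is handed in: Each nozzle stands released, upright (6 degrees) and at rest over the new stand's post that has the same place in the row from the left as the post it came from: within 9 mm of the post along and across the stand, its collar down on the plate (within 4 mm) (((y of post_round in the frame of old_stand between 0.0625 and 0.1025 m and y of nozzle_round in the frame of new_stand between 0.0735 and 0.0915 m) or (y of post_round in the frame of old_stand between 0.0075 and 0.0475 m and y of nozzle_round in the frame of new_stand between 0.0185 and 0.0365 m) or (y of post_round in the frame of old_stand between -0.0475 and -0.0075 m and y of nozzle_round in the frame of new_stand between -0.0365 and -0.0185 m) or (y of post_round in the frame of old_stand between -0.1025 and -0.0625 m and y of nozzle_round in the frame of new_stand between -0.0915 and -0.0735 m)) and x of nozzle_round in the frame of new_stand between -0.009 and 0.009 m and z of nozzle_round in the frame of new_stand between 0.008 and 0.016 m and angle between each of nozzle_round, nozzle_flat, nozzle_square, nozzle_wide's own z axis and vertical below 0.1 rad and linear speed of each of nozzle_round, nozzle_flat, nozzle_square, nozzle_wide below 0.02 m/s and contact force between each of nozzle_round, nozzle_flat, nozzle_square, nozzle_wide and the fingers below 0.1 N and ((y of post_flat in the frame of old_stand between 0.0625 and 0.1025 m and y of nozzle_flat in the frame of new_stand between 0.0735 and 0.0915 m) or (y of post_flat in the frame of old_stand between 0.0075 and 0.0475 m and y of nozzle_flat in the frame of new_stand between 0.0185 and 0.0365 m) or (y of post_flat in the frame of old_stand between -0.0475 and -0.0075 m and y of nozzle_flat in the frame of new_stand between -0.0365 and -0.0185 m) or (y of post_flat in the frame of old_stand between -0.1025 and -0.0625 m and y of nozzle_flat in the frame of new_stand between -0.0915 and -0.0735 m)) and x of nozzle_flat in the frame of new_stand between -0.009 and 0.009 m and z of nozzle_flat in the frame of new_stand between 0.008 and 0.016 m and ((y of post_square in the frame of old_stand between 0.0625 and 0.1025 m and y of nozzle_square in the frame of new_stand between 0.0735 and 0.0915 m) or (y of post_square in the frame of old_stand between 0.0075 and 0.0475 m and y of nozzle_square in the frame of new_stand between 0.0185 and 0.0365 m) or (y of post_square in the frame of old_stand between -0.0475 and -0.0075 m and y of nozzle_square in the frame of new_stand between -0.0365 and -0.0185 m) or (y of post_square in the frame of old_stand between -0.1025 and -0.0625 m and y of nozzle_square in the frame of new_stand between -0.0915 and -0.0735 m)) and x of nozzle_square in the frame of new_stand between -0.009 and 0.009 m and z of nozzle_square in the frame of new_stand between 0.008 and 0.016 m and ((y of post_wide in the frame of old_stand between 0.0625 and 0.1025 m and y of nozzle_wide in the frame of new_stand between 0.0735 and 0.0915 m) or (y of post_wide in the frame of old_stand between 0.0075 and 0.0475 m and y of nozzle_wide in the frame of new_stand between 0.0185 and 0.0365 m) or (y of post_wide in the frame of old_stand between -0.0475 and -0.0075 m and y of nozzle_wide in the frame of new_stand between -0.0365 and -0.0185 m) or (y of post_wide in the frame of old_stand between -0.1025 and -0.0625 m and y of nozzle_wide in the frame of new_stand between -0.0915 and -0.0735 m)) and x of nozzle_wide in the frame of new_stand between -0.009 and 0.009 m and z of nozzle_wide in the frame of new_stand between 0.008 and 0.016 m); the robot touches nothing.
It fails at once if the round nozzle is dropped (falls free, out of the fingers, faster than 0.7 m/s, that is from more than about 25 mm) (contact force between nozzle_round and the fingers below 0.05 N and linear speed of nozzle_round above 0.7 m/s).
It fails at once if the flat nozzle is dropped (falls free, out of the fingers, faster than 0.7 m/s, that is from more than about 25 mm) (contact force between nozzle_flat and the fingers below 0.05 N and linear speed of nozzle_flat above 0.7 m/s).
It fails at once if the square nozzle is dropped (falls free, out of the fingers, faster than 0.7 m/s, that is from more than about 25 mm) (contact force between nozzle_square and the fingers below 0.05 N and linear speed of nozzle_square above 0.7 m/s).
It fails at once if the wide nozzle is dropped (falls free, out of the fingers, faster than 0.7 m/s, that is from more than about 25 mm) (contact force between nozzle_wide and the fingers below 0.05 N and linear speed of nozzle_wide above 0.7 m/s).
It also fails if it takes over 112 s, if anything falls off the work surface, if the arm or the gripper's body presses on something with over 40 N, if the wrist force passes 120 N, or if a joint passes its speed limit or range.

ROBOT

A 6-joint arm with a two-finger parallel gripper is mounted at the origin on the work surface. World frame = base frame: x ahead of the robot, y to its left, z up, the work surface at z = 0. Lengths are in m, angles in rad, forces in N, time in s.
With the tool pointing down it reaches from about 0.375 to 0.9 m from the base axis. Payload 3.1 kg.
Tool frame: the origin (TCP) lies midway between the tips of the shut fingers; the grasp point (between the pads) lies manip.grip_depth behind it (manip.grip_depth is the distance from the TCP to the grasp point, in m); z points along the fingers, y is the direction in which the jaws open and shut (so a half turn about z gives the same grasp; the last joint's range is limited). The gripper opens to 85 mm and grips with 20 to 120 N. Pads are 22 mm wide; open, the fingers measure 114 mm over their backs; the gripper's body (76 mm by 85 mm) begins 54 mm behind the grasp point. The pads swing forward as they close: fully open they stand 13 mm farther back than shut.
Start: joints at [-1.452, 0.527, 1.433, -0, 1.181, -0.178], TCP at [0.183, -0.597, 0.231] pointing down, gripper open.
Joint ranges: [-3.08, 3.08], [-0.75, 2.2], [0.22, 2.44], [-1.43, 4.57], [0, 2.65], [-2.85, 2.85]. Speed limits (rad/s): [2.79, 2.79, 3.14, 3.14, 3.14, 3.14].

INTERFACE

Orientations are given as a unit quaternion [x, y, z, w].
In Python, from station import manip, vision gives the robot as it stands.
- The arm moves only by the shell command python3 -m crank 'ROWS' [FORCE]. ROWS is JSON, a list of rows, each an object with "grip": the closure, from 0 (fully open) to 1 (shut); "offset": the shift along the tool's x, y, z in mm, a list of three; "angular": the turn, a rotation vector about the tool's x, y, z in degrees, a list of three. A call has 1 to 10 rows; each row is the pose to reach, as a shift and turn from the pose commanded when the call began, along the tool's axes at that moment; what a row does not reach only later rows make up. A row lasts 1/10 s, in which the tool goes at most 50 mm and 8.59 degrees, less where a joint would pass 70% of its speed; a pose out of reach is approached as far as the arm can. A call with a gripper value outside its range is refused whole. The fingers move at their own pace and stop on an object; FORCE is the grip in N (left out, the last holds). Time passes only in rows, so rows that repeat a pose let the fingers close. It gives the time, the measured TCP pose, the force and the opening at its end, in the units of the state.
- manip.sense(): the state, without advancing time (a new reading comes with each control period).
- vision.snapshot(name): name is "scene" or "top" or "wrist"; returns a dict with "pixels" (400x640x3 uint8, red, green, blue), "intrinsics" (3x3 intrinsics, pixels), "R" (3x3) and "t" (3): a world point X has camera coordinates R X + t. Camera axes: x right, y down, z forward; pixel columns grow to the right and rows downward; lengths in m; the calibration is good to about 2 mm. The wrist camera is an equidistant fisheye: a pixel r from the principal point sees the ray r / f radians off the axis. A picture is of the moment at which its call begins. There is no depth.
- manip.sign_off(): hands the job in, once; it reports no verdict.
The state is a dict: "t": time; "q": joint angles; "qd": joint speeds; "tau": joint torques, N m; "tcp_pos": TCP position; "tool_rot": TCP orientation; "force": force on the tool from outside, world axes, zero at the start; "ft_torque": the same for the moment, N m; "finger_gap": opening from 0.0 (shut) to 1.0 (fully open).
Only numpy, scipy, OpenCV 4.12 (cv2) and the standard library are available. Lean on these libraries where they do the work, as an engineer would, in place of code of your own. Each camera call takes 0.05 s, during which the arm holds its last target.

## Working session

There is one attempt and no reset: what is moved stays moved. The work goes in short steps, Python scripts to look and compute and a shell command to move; the robot and the scene stay as the last step left them, time stands still between calls to the robot, and variables do not carry over. Pictures are saved under pics/ and viewed, and the job is handed in when it is done.

```bash
ls -la; mkdir -p pics; python3 - <<'E'
from station import manip, vision
import cv2
print(manip.sense()); print(manip.grip_depth)
for n in ["scene","top","wrist"]:
    s=vision.snapshot(n); cv2.imwrite(f"pics/{n}0.png",s["pixels"][:,:,::-1]); print(n,s["intrinsics"],s["R"],s["t"])
E
```

```text
total 12
drwxr-xr-x  3 agent agent 4096 Dec  6 11:46 .
drwxr-xr-x 23 root  root  4096 Dec  6 11:46 ..
drwxr-xr-x  2 agent agent 4096 Dec  6 11:46 pics
{'t': 0.0, 'q': array([-1.45149099e+00,  5.28474867e-01,  1.43388757e+00, -1.91225878e-05,
        1.18139765e+00, -1.78522606e-01]), 'qd': array([-0.00112905,  0.00045605, -0.0005395 , -0.00023434, -0.00021033,
        0.00095864]), 'tau': array([-1.09481059e-04, -4.42348802e+01, -1.78025043e+01, -4.19176467e-04,
        8.49606644e-03, -1.25329242e-05]), 'tcp_pos': array([ 0.18332662, -0.59676702,  0.23033296]), 'tool_rot': array([ 9.88931669e-01,  1.48367720e-01,  2.32448531e-05, -1.08349888e-03]), 'force': array([ 0.0027836 , -0.00238098, -0.03487748]), 'ft_torque': array([0.00562702, 0.03718543, 0.02166231]), 'finger_gap': 0.9973783121365497}
0.0187
scene [[419.61792059   0.         324.52644981]
 [  0.         419.61792059 203.25899579]
 [  0.           0.           1.        ]] [[-6.28517356e-01  7.77795386e-01  5.20879640e-04]
 [ 6.04099679e-01  4.88579732e-01 -6.29566060e-01]
 [-4.89928068e-01 -3.95378532e-01 -7.76946784e-01]] [ 0.3295048  -0.30119129  1.15145753]
top [[372.19565422   0.         317.9456389 ]
 [  0.         372.19565422 187.41402381]
 [  0.           0.           1.        ]] [[ 0.00185764 -0.99998102 -0.00587468]
 [-0.99840055 -0.00152269 -0.05651561]
 [ 0.05650559  0.00597027 -0.99838443]] [-0.00926683  0.53218725  0.77576696]
wrist [[309.70691629   0.         317.20864061]
 [  0.         309.70691629 203.84871565]
 [  0.           0.           1.        ]] [[ 0.29336813 -0.95599789 -0.00178041]
 [-0.91375086 -0.28095028  0.29347284]
 [-0.28105963 -0.08446872 -0.95596575]] [-0.62406056 -0.03874156  0.37979794]
```

View pics/scene0.png

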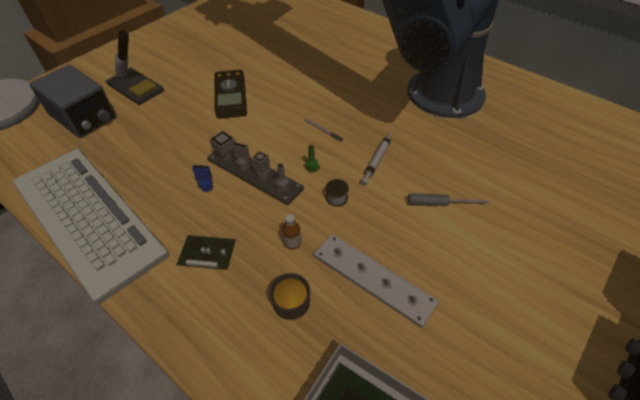

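View pics/top0.png

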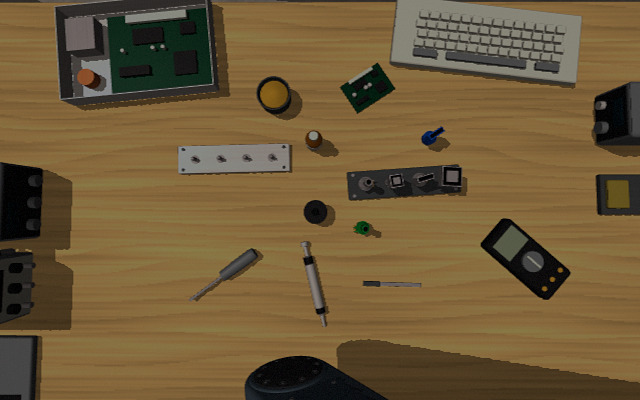

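View pics/wrist0.png

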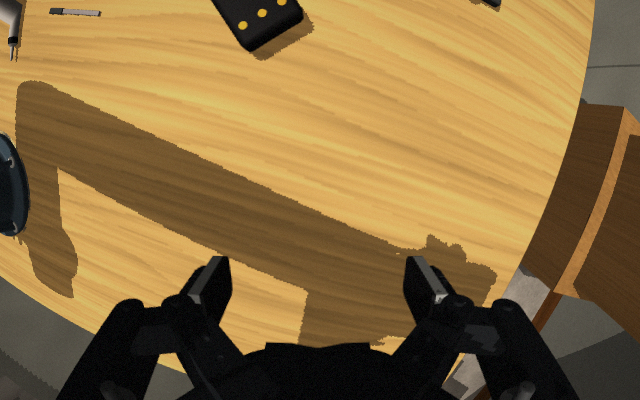

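Top view, left to right: the new stand spans px (178..291, ~158) and the old stand (347..466, ~182). The nozzles on the old stand are round (367,183), square (397,181), flat (426,177) and wide (453,176). The green round look-alike (362,228) and the blue flat look-alike (432,137) are both off the stand. I'll measure next and check this in a close crop.

```bash
cat > h.py <<'E'
import numpy as np, cv2
from station import manip, vision
from scipy.spatial.transform import Rotation as Ro
def ray(s,u,v,z,fish=False):
    K=s["intrinsics"];x=(u-K[0,2])/K[0,0];y=(v-K[1,2])/K[1,1]
    if fish:
        th=np.hypot(x,y);d=np.array([x/th*np.sin(th),y/th*np.sin(th),np.cos(th)])
    else: d=np.array([x,y,1.])
    C=-s["R"].T@s["t"];w=s["R"].T@d
    return C+w*(z-C[2])/w[2]
def proj(s,X,fish=False):
    K=s["intrinsics"];p=s["R"]@np.asarray(X,float)+s["t"]
    if fish:
        r=np.hypot(p[0],p[1]);th=np.arctan2(r,p[2]);return K[:2,2]+K[0,0]*th*p[:2]/r
    return K[:2,2]+K[0,0]*p[:2]/p[2]
E
python3 - <<'E'
from h import *
s=vision.snapshot("top");im=s["pixels"][:,:,::-1]
c=im[125:245,170:470];cv2.imwrite("pics/crop1.png",cv2.resize(im[155:210,335:475],None,fx=5.5,fy=5.5,interpolation=cv2.INTER_CUBIC))
cv2.imwrite("pics/crop2.png",cv2.resize(im[135:185,165:305],None,fx=5.5,fy=5.5,interpolation=cv2.INTER_CUBIC))
hsv=cv2.cvtColor(im.copy(),cv2.COLOR_BGR2HSV)
g=im.max(2)
for nm,roi,m in [("new",(135,185,165,305),(hsv[:,:,1]<60)&(g>110)),("old",(155,210,335,475),(hsv[:,:,1]<70))]:
    M=np.zeros(g.shape,np.uint8);a,b,cc,d=roi;M[a:b,cc:d]=m[a:b,cc:d]*255
    M=cv2.morphologyEx(M,cv2.MORPH_OPEN,np.ones((3,3)))
    cs,_=cv2.findContours(M,cv2.RETR_EXTERNAL,cv2.CHAIN_APPROX_NONE);k=max(cs,key=cv2.contourArea)
    r=cv2.minAreaRect(k);B=cv2.boxPoints(r);P=np.array([ray(s,*p,0.012)[:2] for p in B])
    print(nm,r,P.round(4).tolist(),P.mean(0).round(4),[np.linalg.norm(P[i]-P[(i+1)%4]).round(4) for i in range(4)])
E
```

```text
new ((233.00106811523438, 158.04649353027344), (26.92295265197754, 110.62125396728516), 88.66777801513672) [[0.6214, 0.2942], [0.6272, 0.0562], [0.5691, 0.0545], [0.5633, 0.2915]] [0.5953 0.1741] [np.float64(0.2381), np.float64(0.0581), np.float64(0.2371), np.float64(0.0582)]
old ((403.6979675292969, 181.7715606689453), (27.572608947753906, 111.85787200927734), 85.91438293457031) [[0.5654, -0.0702], [0.5828, -0.3084], [0.5241, -0.3115], [0.5067, -0.0742]] [ 0.5448 -0.1911] [np.float64(0.2389), np.float64(0.0589), np.float64(0.2379), np.float64(0.0589)]
```

View pics/crop1.png

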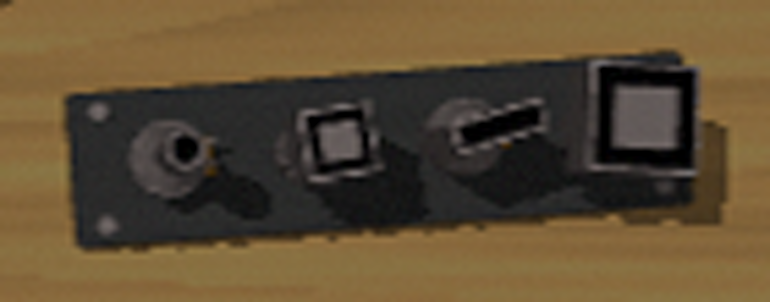

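View pics/crop2.png

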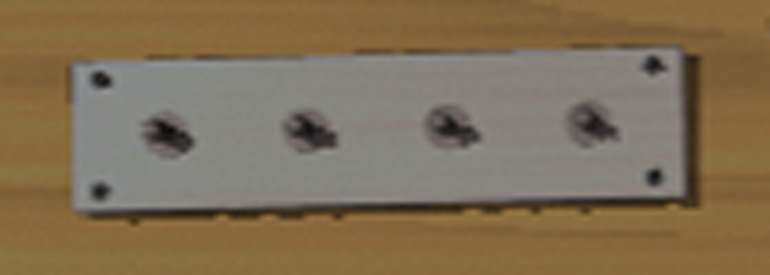

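The crop confirms the order on the old stand: round, square, flat, wide. All are bare steel and none is coloured. Next I turn so the jaws open across the row, and move over the old stand.

```bash
python3 -m crank '[{"grip":0,"offset":[46,-28,0],"angular":[0,0,-8]},{"grip":0,"offset":[92,-56,0],"angular":[0,0,-16]},{"grip":0,"offset":[138,-84,0],"angular":[0,0,-24]},{"grip":0,"offset":[184,-112,0],"angular":[0,0,-32]},{"grip":0,"offset":[230,-140,0],"angular":[0,0,-40]},{"grip":0,"offset":[276,-168,0],"angular":[0,0,-48]},{"grip":0,"offset":[322,-196,0],"angular":[0,0,-56]},{"grip":0,"offset":[368,-224,0],"angular":[0,0,-64]},{"grip":0,"offset":[414,-252,0],"angular":[0,0,-72]},{"grip":0,"offset":[430,-265,0],"angular":[0,0,-77]}]' 40
python3 -c "
from h import *
s=manip.sense();print(s['tcp_pos'],Ro.from_quat(s['tool_rot']).as_matrix().round(3),s['q'])
s=vision.snapshot('wrist');cv2.imwrite('pics/w1.png',s['pixels'][:,:,::-1])"
```

```text
t: 1.2
tcp_pos: [0.5148, -0.2204, 0.2314]
tool_rot: [0.68, 0.733, 0.0, 0.0]
force: [0.8, -1.0, -0.1]
finger_gap: 0.999
[ 0.51480828 -0.22040131  0.23135317] [[-0.075  0.997  0.   ]
 [ 0.997  0.075 -0.   ]
 [-0.     0.    -1.   ]] [-6.04018415e-01  4.39744535e-01  1.59796880e+00 -5.98291533e-05
  1.10331507e+00 -6.79339548e-01]
```

View pics/w1.png

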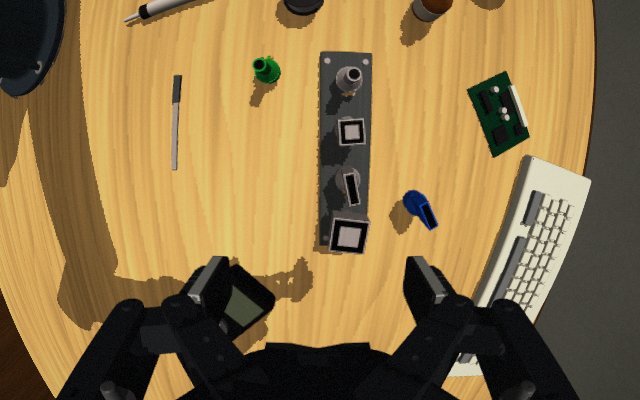

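The wrist view shows all four: round (349,78), square (351,131), flat (351,188), wide (349,235). I'll measure the head tops by casting rays from both the top and wrist views.

```bash
cat > m.py <<'E'
from h import *
def heads(tag,full=True):
    H=dict(round=.080,square=.074,flat=.078,wide=.068)
    out=[]
    s=vision.snapshot("wrist");im=s["pixels"];hsv=cv2.cvtColor(im,cv2.COLOR_RGB2HSV)
    x0,x1,y0,y1=310,385,45,265
    cv2.imwrite(f"pics/{tag}.png",cv2.resize(im[y0:y1,x0:x1,::-1],None,fx=2.7,fy=2.7,interpolation=cv2.INTER_CUBIC))
    return s,im,hsv
E
python3 - <<'E'
from m import *
s,im,hsv=heads("w2")
cv2.imwrite("pics/w2a.png",cv2.resize(im[45:155,310:385,::-1],None,fx=5.4,fy=5.4,interpolation=cv2.INTER_CUBIC))
cv2.imwrite("pics/w2b.png",cv2.resize(im[155:265,310:385,::-1],None,fx=5.4,fy=5.4,interpolation=cv2.INTER_CUBIC))
print(manip.sense()["tcp_pos"])
E
```

```text
[ 0.51642213 -0.21680551  0.23123817]
```

View pics/w2a.png

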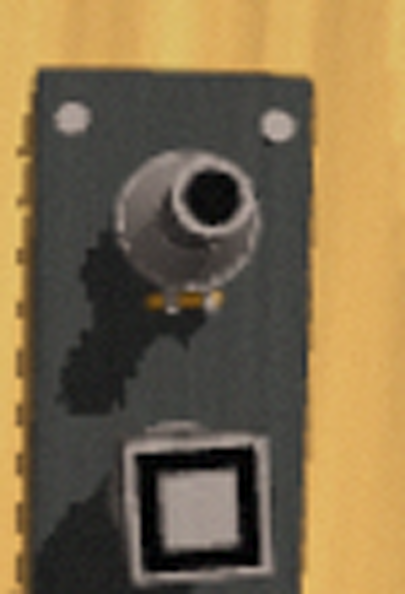

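View pics/w2b.png

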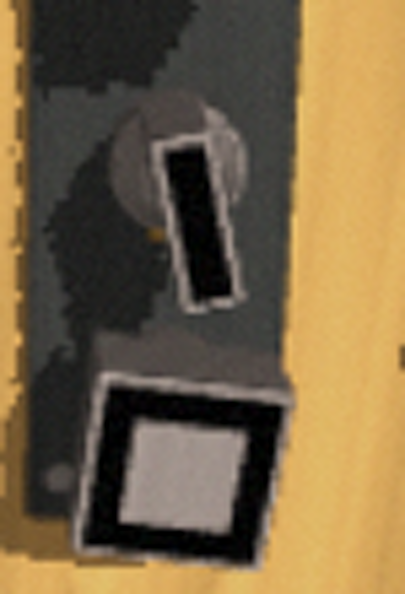

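```bash
python3 - <<'E'
from m import *
w=vision.snapshot("wrist");t=vision.snapshot("top")
H=dict(round=.080,square=.074,flat=.078,wide=.068)
A={"round":[(212,196)],"square":[(125,443),(266,434),(273,570),(135,586)]}
B={"flat":[(152,145),(210,133),(244,298),(187,312)],"wide":[(102,373),(292,402),(260,569),(75,549)]}
T=dict(round=[(184,151)],square=[(300,115),(368,100),(380,172),(308,184)],flat=[(452,122),(545,98),(550,125),(462,152)],wide=[(590,60),(697,68),(695,173),(588,167)])
post=dict(round=82.5,square=27.5,flat=-27.5,wide=-82.5)
print(manip.sense()["tcp_pos"])
for n in H:
    v0=45 if n in A else 155
    P=np.array([ray(w,310+(x+.5)/5.4-.5,v0+(y+.5)/5.4-.5,H[n],True)[:2] for x,y in {**A,**B}[n]])
    Q=np.array([ray(t,335+(x+.5)/5.5-.5,155+(y+.5)/5.5-.5,H[n])[:2] for x,y in T[n]])
    e="" 
    if len(P)>1:
        d=(P[0]+P[1]-P[2]-P[3])/2; e=np.degrees(np.arctan2(-d[0],d[1])).round(1),np.linalg.norm(d).round(4), np.linalg.norm((P[1]+P[2]-P[0]-P[3])/2).round(4)
        r=cv2.minAreaRect(Q.astype(np.float32)*1000); e+=(r[1:],)
    print(n,P.mean(0).round(4),Q.mean(0).round(4),(np.array([.5448,-.1911])+post[n]/1000*np.array([-.0732,.9973])).round(4),e)
# old/new stand from wrist corners/screws
for x,y in[(72,118),(278,125)]: print(ray(w,310+x/5.4,45+y/5.4,.012,True).round(4))
E
```

```text
[ 0.51384247 -0.22079933  0.23108753]
round [ 0.5372 -0.1103] [ 0.5392 -0.1064] [ 0.5388 -0.1088] 
square [ 0.5406 -0.166 ] [ 0.5426 -0.1626] [ 0.5428 -0.1637] (np.float64(8.8), np.float64(0.0254), np.float64(0.0253), ((26.4483642578125, 26.077375411987305), 8.81247329711914))
flat [ 0.5456 -0.2223] [ 0.549  -0.2198] [ 0.5468 -0.2185] (np.float64(17.4), np.float64(0.0326), np.float64(0.0109), ((11.199058532714844, 34.2364387512207), 14.562085151672363))
wide [ 0.5493 -0.2774] [ 0.5526 -0.2731] [ 0.5508 -0.2734] (np.float64(-2.7), np.float64(0.0381), np.float64(0.0385), ((38.551002502441406, 39.3331298828125), 87.77934265136719))
[ 0.5129 -0.0889  0.012 ]
[ 0.5568 -0.0859  0.012 ]
```

```bash
python3 -m crank '[{"grip":0,"offset":[40,15,0],"angular":[0,0,0]},{"grip":0,"offset":[80,30,0],"angular":[0,0,0]},{"grip":0,"offset":[107,30,40],"angular":[0,0,0]},{"grip":0,"offset":[107,30,80],"angular":[0,0,0]},{"grip":0,"offset":[107,30,85],"angular":[0,0,0]},{"grip":0,"offset":[107,30,85],"angular":[0,0,0]}]'
python3 - <<'E'
from h import *
for i in range(4):
    s=vision.snapshot('wrist');print(manip.sense()['tcp_pos'], (-s["R"].T@s["t"]).round(4))
cv2.imwrite('pics/w3.png',s['pixels'][:,:,::-1])
# where does the tool axis project at various heights
m=manip.sense();
for z in (.012,.05,.08): print(proj(s,[m['tcp_pos'][0],m['tcp_pos'][1],z],True))
E
```

```text
t: 2.0
tcp_pos: [0.535, -0.1145, 0.1457]
tool_rot: [0.682, 0.731, -0.001, -0.001]
force: [0.7, -0.5, 0.1]
finger_gap: 0.998
[ 0.53625731 -0.11501806  0.14698436] [ 0.5299 -0.0403  0.2886]
[ 0.53692115 -0.11515877  0.14774329] [ 0.5307 -0.0406  0.2898]
[ 0.53717614 -0.11506104  0.14812896] [ 0.5311 -0.0407  0.2905]
[ 0.53714403 -0.1148439   0.14821901] [ 0.5312 -0.0406  0.2909]
[317.36973286 191.99101362]
[317.50439834 204.0453706 ]
[317.64131019 216.32811246]
```

View pics/w3.png

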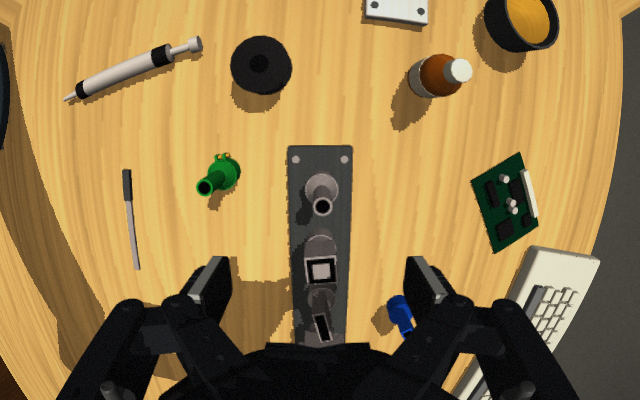

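```bash
python3 - <<'E'
from h import *
s=vision.snapshot('wrist');m=manip.sense()
print(m['tcp_pos'],ray(s,322,206,.080,True),ray(s,320,346,.08,True))
im=s['pixels'][:,:,::-1];cv2.imwrite('pics/w3c.png',cv2.resize(im[140:360,270:370],None,fx=2.7,fy=2.7))
R=Ro.from_quat(m['tool_rot']).as_matrix();d=ray(s,322,206,.080,True)-m['tcp_pos'];print(R.T@d*1000)
E
```

```text
[ 0.53699901 -0.11451995  0.14810901] [ 0.5397055  -0.10661629  0.08      ] [ 0.54800205 -0.23950258  0.08      ]
[ 7.82298359  3.01353524 68.10543575]
```

View pics/w3c.png

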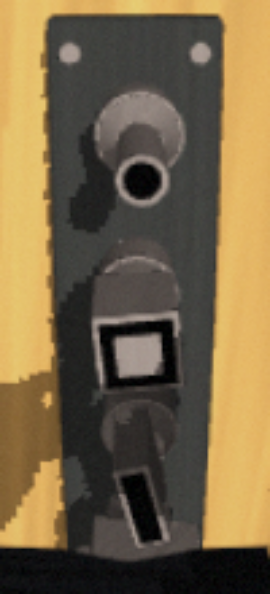

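```bash
python3 -m crank '[{"grip":0,"offset":[8,3,30],"angular":[0,0,0]},{"grip":0,"offset":[8,3,60],"angular":[0,0,0]},{"grip":0,"offset":[8,3,85],"angular":[0,0,0]},{"grip":0,"offset":[8,3,102],"angular":[0,0,0]},{"grip":0,"offset":[8,3,102],"angular":[0,0,0]},{"grip":0,"offset":[8,3,102],"angular":[0,0,0]},{"grip":1,"offset":[8,3,102],"angular":[0,0,0]},{"grip":1,"offset":[8,3,102],"angular":[0,0,0]},{"grip":1,"offset":[8,3,102],"angular":[0,0,0]},{"grip":1,"offset":[8,3,102],"angular":[0,0,0]}]' 40; python3 -m crank '[{"grip":1,"offset":[0,0,0],"angular":[0,0,0]},{"grip":1,"offset":[0,0,0],"angular":[0,0,0]},{"grip":1,"offset":[0,0,0],"angular":[0,0,0]},{"grip":1,"offset":[0,0,0],"angular":[0,0,0]}]'
python3 - <<'E'
from h import *
s=vision.snapshot('wrist')
cv2.imwrite('pics/w4.png',s['pixels'][:,:,::-1])
E
```

```text
t: 3.25
tcp_pos: [0.5386, -0.105, 0.0449]
tool_rot: [0.682, 0.732, 0.0, 0.001]
force: [-0.7, -0.7, -0.3]
finger_gap: 0.332
t: 3.65
tcp_pos: [0.5383, -0.1049, 0.0444]
tool_rot: [0.682, 0.732, -0.0, -0.0]
force: [-0.5, 1.0, 0.9]
finger_gap: 0.152
```

View pics/w4.png

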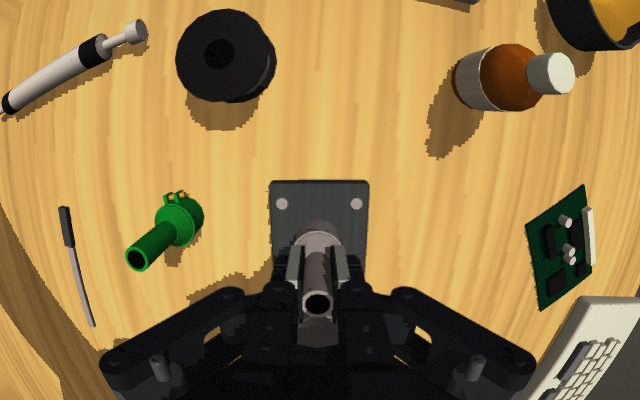

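```bash
python3 -m crank '[{"grip":1,"offset":[0,0,-25],"angular":[0,0,0]},{"grip":1,"offset":[0,0,-65],"angular":[0,0,0]},{"grip":1,"offset":[0,0,-105],"angular":[0,0,0]},{"grip":1,"offset":[30,5,-130],"angular":[0,0,0]},{"grip":1,"offset":[75,15,-130],"angular":[0,0,0]},{"grip":1,"offset":[120,25,-130],"angular":[0,0,3]},{"grip":1,"offset":[165,35,-130],"angular":[0,0,3]},{"grip":1,"offset":[210,47,-130],"angular":[0,0,3]},{"grip":1,"offset":[255,59,-130],"angular":[0,0,3]},{"grip":1,"offset":[300,71,-130],"angular":[0,0,3]}]'; python3 -m crank '[{"grip":1,"offset":[40,5,0],"angular":[0,0,0]},{"grip":1,"offset":[56,10,0],"angular":[0,0,0]},{"grip":1,"offset":[57,10,0],"angular":[0,0,0]},{"grip":1,"offset":[57,10,0],"angular":[0,0,0]},{"grip":1,"offset":[57,10,0],"angular":[0,0,0]}]'
python3 - <<'E'
from h import *
s=vision.snapshot('wrist');s=vision.snapshot('wrist')
print(manip.sense()['tcp_pos'],manip.sense()['tool_rot'])
cv2.imwrite('pics/w5.png',s['pixels'][:,:,::-1])
for z in (.012,.03): print(proj(s,[.5933,.2566,z],True))
E
```

```text
t: 4.7
tcp_pos: [0.5876, 0.2012, 0.174]
tool_rot: [0.7, 0.714, -0.0, -0.0]
force: [0.1, -0.4, -0.8]
finger_gap: 0.146
t: 5.2
tcp_pos: [0.5965, 0.2546, 0.1741]
tool_rot: [0.701, 0.713, -0.001, -0.0]
force: [-0.1, 1.1, -1.0]
finger_gap: 0.152
[0.59675252 0.2546222  0.17430683] [ 7.01338988e-01  7.12827783e-01 -4.13973380e-04 -6.66292495e-05]
[314.75259109 183.69886609]
[314.56887823 188.04997482]
```

View pics/w5.png

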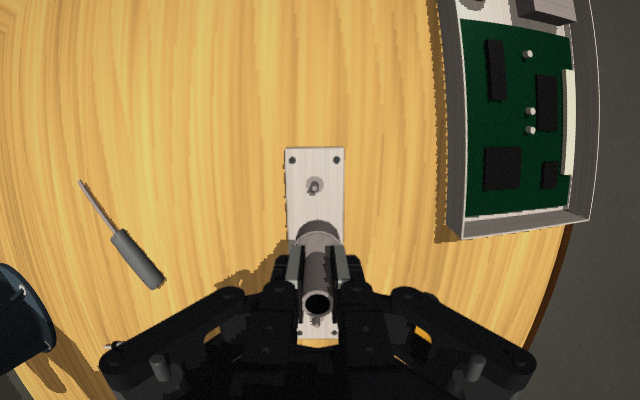

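```bash
python3 - <<'E'
from h import *
s=vision.snapshot('wrist');im=s['pixels'][:,:,::-1]
cv2.imwrite('pics/w5c.png',cv2.resize(im[140:350,270:365],None,fx=2.8,fy=2.8,interpolation=cv2.INTER_CUBIC))
cv2.imwrite('pics/w5d.png',cv2.resize(im[145:215,280:350],None,fx=8,fy=8,interpolation=cv2.INTER_CUBIC))
E
```

```text
(no output)
```

View pics/w5d.png

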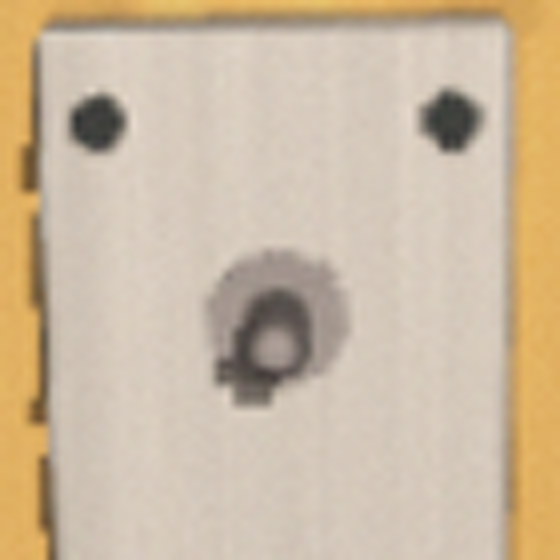

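View pics/w5c.png

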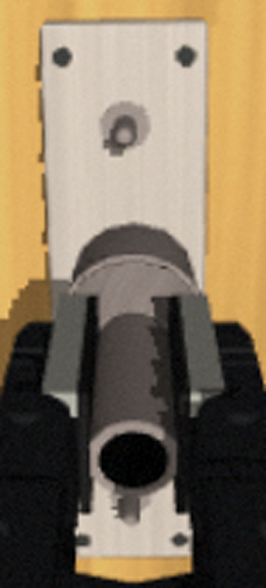

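```bash
cat >> h.py <<'E'
def place(foot,ptop,head,dz,rimz):
    """pixel of post foot/top, head pixel with head top dz above TCP; returns tool-frame shift"""
    s=vision.snapshot('wrist');m=manip.sense();R=Ro.from_quat(m['tool_rot']).as_matrix()
    C=-s["R"].T@s["t"]
    ps=[]
    if foot: ps.append(ray(s,*foot,.012,True))
    if ptop: ps.append(ray(s,*ptop,.030,True))
    n=ray(s,*head,m['tcp_pos'][2]+dz,True)
    print('tcp',m['tcp_pos'],'posts',np.array(ps).round(4).tolist(),'head',n.round(4))
    p=np.mean(ps,0);d=p-n;d[2]=rimz-m['tcp_pos'][2]
    print('head in tool',(R.T@(n-m['tcp_pos'])*1000).round(1),'shift',(R.T@d*1000).round(1))
    print('shift from stand map', )
E
python3 - <<'E'
from h import *
place((314.9,184.75),(314,188.1),(317.4,304),.0356,.0444)
E
```

```text
tcp [0.59690544 0.25508894 0.17443322] posts [[0.5938, 0.2558, 0.012], [0.5931, 0.2568, 0.03]] head [0.5966 0.2526 0.21  ]
head in tool [ -2.5  -0.4 -35.6] shift [  3.8  -3.  130. ]
shift from stand map
```

```bash
python3 -m crank '[{"grip":1,"offset":[4,-3,20],"angular":[0,0,0]},{"grip":1,"offset":[4,-3,55],"angular":[0,0,0]},{"grip":1,"offset":[4,-3,85],"angular":[0,0,0]},{"grip":1,"offset":[4,-3,105],"angular":[0,0,0]},{"grip":1,"offset":[4,-3,115],"angular":[0,0,0]},{"grip":1,"offset":[4,-3,122],"angular":[0,0,0]},{"grip":1,"offset":[4,-3,127],"angular":[0,0,0]},{"grip":1,"offset":[4,-3,129],"angular":[0,0,0]},{"grip":1,"offset":[4,-3,129],"angular":[0,0,0]},{"grip":1,"offset":[4,-3,129],"angular":[0,0,0]}]'
python3 - <<'E'
from h import *
s=vision.snapshot('wrist');m=manip.sense();print(m['tcp_pos'],m['force'])
cv2.imwrite('pics/w6.png',s['pixels'][:,:,::-1])
E
```

```text
t: 6.4
tcp_pos: [0.5942, 0.2607, 0.0461]
tool_rot: [0.7, 0.714, 0.001, 0.0]
force: [0.6, 0.6, -0.2]
finger_gap: 0.153
[0.59422709 0.26062044 0.04611571] [-0.16621506  0.50137594 -0.178425  ]
```

View pics/w6.png

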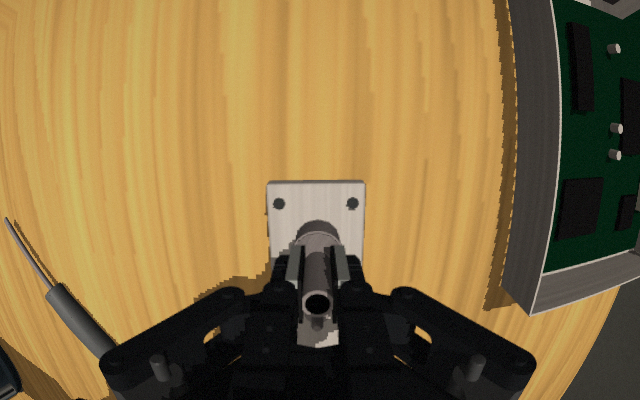

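```bash
python3 -m crank '[{"grip":1,"offset":[0,0,2],"angular":[0,0,0]},{"grip":1,"offset":[0,0,2],"angular":[0,0,0]},{"grip":0,"offset":[0,0,2],"angular":[0,0,0]},{"grip":0,"offset":[0,0,2],"angular":[0,0,0]},{"grip":0,"offset":[0,0,2],"angular":[0,0,0]},{"grip":0,"offset":[0,0,2],"angular":[0,0,0]},{"grip":0,"offset":[0,0,2],"angular":[0,0,0]},{"grip":0,"offset":[0,0,2],"angular":[0,0,0]},{"grip":0,"offset":[0,0,2],"angular":[0,0,0]},{"grip":0,"offset":[0,0,2],"angular":[0,0,0]}]'
python3 -m crank '[{"grip":0,"offset":[0,0,-15],"angular":[0,0,0]},{"grip":0,"offset":[0,0,-50],"angular":[0,0,0]},{"grip":0,"offset":[0,0,-90],"angular":[0,0,0]},{"grip":0,"offset":[0,0,-125],"angular":[0,0,0]},{"grip":0,"offset":[0,0,-130],"angular":[0,0,0]}]'
python3 - <<'E'
from h import *
s=vision.snapshot('wrist');m=manip.sense();print(m['tcp_pos'],m['force'],m['finger_gap'])
cv2.imwrite('pics/w7.png',s['pixels'][:,:,::-1])
t=vision.snapshot('scene');cv2.imwrite('pics/s7.png',cv2.resize(t['pixels'][220:340,290:460,::-1],None,fx=3,fy=3))
E
```

```text
t: 7.45
tcp_pos: [0.5937, 0.2604, 0.0433]
tool_rot: [0.701, 0.714, -0.0, -0.0]
force: [-0.9, -0.1, -1.0]
finger_gap: 1.002
t: 7.95
tcp_pos: [0.5971, 0.2615, 0.1801]
tool_rot: [0.7, 0.714, 0.005, 0.003]
force: [0.7, -1.1, -0.1]
finger_gap: 1.003
[0.59611247 0.26115625 0.17849147] [-0.73299665 -0.25506257  0.26739846] 0.9998763399429824
```

View pics/w7.png

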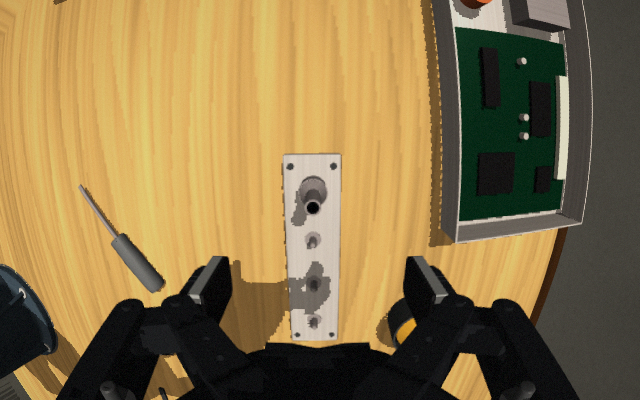

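View pics/s7.png

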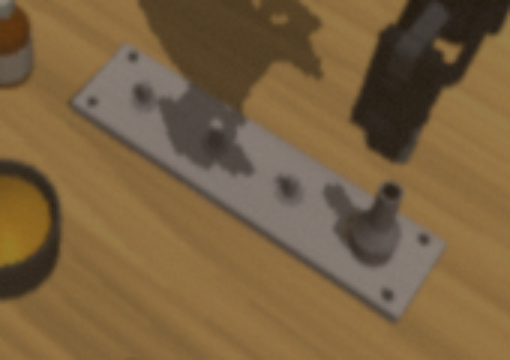

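Round is seated on the leftmost post. In the wrist view its head is at (312,207), and in the scene view it stands upright. Next is the square nozzle.

```bash
python3 -m crank '[{"grip":0,"offset":[-45,-6,0],"angular":[0,0,0]},{"grip":0,"offset":[-90,-12,0],"angular":[0,0,0]},{"grip":0,"offset":[-135,-18,0],"angular":[0,0,0]},{"grip":0,"offset":[-180,-25,0],"angular":[0,0,0]},{"grip":0,"offset":[-225,-32,0],"angular":[0,0,0]},{"grip":0,"offset":[-270,-38,0],"angular":[0,0,0]},{"grip":0,"offset":[-315,-45,0],"angular":[0,0,0]},{"grip":0,"offset":[-360,-52,0],"angular":[0,0,0]},{"grip":0,"offset":[-400,-58,0],"angular":[0,0,-4]},{"grip":0,"offset":[-422,-60,0],"angular":[0,0,-8]}]'
python3 -m crank '[{"grip":0,"offset":[0,0,20],"angular":[0,0,0]},{"grip":0,"offset":[0,0,25],"angular":[0,0,0]},{"grip":0,"offset":[0,0,25],"angular":[0,0,0]},{"grip":0,"offset":[0,0,25],"angular":[0,0,0]},{"grip":0,"offset":[0,0,25],"angular":[0,0,0]}]'
python3 - <<'E'
from h import *
s=vision.snapshot('wrist');m=manip.sense();print(m['tcp_pos'],Ro.from_quat(m['tool_rot']).as_matrix().round(3)[:,0])
im=s['pixels'][:,:,::-1];cv2.imwrite('pics/w8.png',cv2.resize(im[140:350,250:390],None,fx=2.8,fy=2.8,interpolation=cv2.INTER_CUBIC))
E
```

```text
t: 9.05
tcp_pos: [0.5399, -0.1654, 0.1718]
tool_rot: [0.649, 0.761, -0.001, -0.001]
force: [-0.1, 0.8, -0.1]
finger_gap: 0.999
t: 9.55
tcp_pos: [0.5419, -0.162, 0.1487]
tool_rot: [0.649, 0.761, 0.0, 0.0]
force: [-0.4, -1.0, 0.4]
finger_gap: 1.003
[ 0.54196263 -0.16206577  0.14883338] [-0.159  0.987 -0.001]
```

View pics/w8.png

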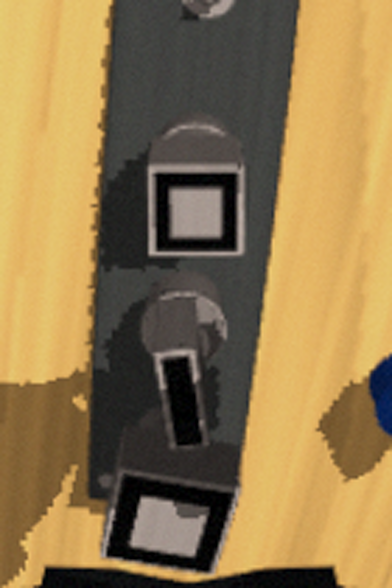

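```bash
python3 - <<'E'
from h import *
s=vision.snapshot('wrist');m=manip.sense();R=Ro.from_quat(m['tool_rot']).as_matrix()
p=ray(s,320,215,.074,True);print(p,R.T@(p-m['tcp_pos'])*1000)
E
```

```text
[ 0.54361483 -0.16271133  0.074     ] [-0.79604191  1.48801118 74.86637245]
```

```bash
python3 -m crank '[{"grip":0,"offset":[-1,1,40],"angular":[0,0,0]},{"grip":0,"offset":[-1,1,75],"angular":[0,0,0]},{"grip":0,"offset":[-1,1,100],"angular":[0,0,0]},{"grip":0,"offset":[-1,1,107],"angular":[0,0,0]},{"grip":0,"offset":[-1,1,107],"angular":[0,0,0]},{"grip":1,"offset":[-1,1,107],"angular":[0,0,0]},{"grip":1,"offset":[-1,1,107],"angular":[0,0,0]},{"grip":1,"offset":[-1,1,107],"angular":[0,0,0]},{"grip":1,"offset":[-1,1,107],"angular":[0,0,0]},{"grip":1,"offset":[-1,1,107],"angular":[0,0,0]}]' 40; python3 -m crank '[{"grip":1,"offset":[0,0,0],"angular":[0,0,0]},{"grip":1,"offset":[0,0,0],"angular":[0,0,0]},{"grip":1,"offset":[0,0,0],"angular":[0,0,0]},{"grip":1,"offset":[0,0,0],"angular":[0,0,0]}]'
python3 - <<'E'
from h import *
m=manip.sense();print(m['tcp_pos'],m['force'],m['finger_gap'])
E
```

```text
t: 10.65
tcp_pos: [0.5431, -0.1637, 0.0422]
tool_rot: [0.649, 0.761, 0.0, 0.001]
force: [-0.3, 0.4, 4.2]
finger_gap: 0.304
t: 11.05
tcp_pos: [0.5431, -0.1637, 0.0422]
tool_rot: [0.649, 0.761, 0.0, 0.001]
force: [-0.5, 0.6, 6.2]
finger_gap: 0.302
[ 0.54309703 -0.16368762  0.04224012] [-0.48331519  0.61380724  6.18412987] 0.30181430159610395
```

```bash
python3 -m crank '[{"grip":1,"offset":[0,0,-25],"angular":[0,0,0]},{"grip":1,"offset":[0,0,-65],"angular":[0,0,0]},{"grip":1,"offset":[0,0,-105],"angular":[0,0,0]},{"grip":1,"offset":[30,8,-130],"angular":[0,0,0]},{"grip":1,"offset":[75,20,-130],"angular":[0,0,2]},{"grip":1,"offset":[120,34,-130],"angular":[0,0,4]},{"grip":1,"offset":[165,48,-130],"angular":[0,0,6]},{"grip":1,"offset":[210,62,-130],"angular":[0,0,8]},{"grip":1,"offset":[255,76,-130],"angular":[0,0,8]},{"grip":1,"offset":[300,90,-130],"angular":[0,0,8]}]'; python3 -m crank '[{"grip":1,"offset":[38,9,0],"angular":[0,0,0]},{"grip":1,"offset":[54,12,0],"angular":[0,0,0]},{"grip":1,"offset":[54,12,0],"angular":[0,0,0]},{"grip":1,"offset":[54,12,0],"angular":[0,0,0]},{"grip":1,"offset":[54,12,0],"angular":[0,0,0]}]'
python3 - <<'E'
from h import *
vision.snapshot('wrist');s=vision.snapshot('wrist')
print(manip.sense()['tcp_pos'],manip.sense()['tool_rot'])
im=s['pixels'][:,:,::-1];cv2.imwrite('pics/w9.png',cv2.resize(im[110:350,250:390],None,fx=2.5,fy=2.5,interpolation=cv2.INTER_CUBIC))
cv2.imwrite('pics/w9d.png',cv2.resize(im[155:225,280:350],None,fx=8,fy=8,interpolation=cv2.INTER_CUBIC))
E
```

```text
t: 12.05
tcp_pos: [0.584, 0.1489, 0.1711]
tool_rot: [0.701, 0.714, -0.0, -0.0]
force: [1.0, -0.4, -1.1]
finger_gap: 0.298
t: 12.55
tcp_pos: [0.5949, 0.1994, 0.1711]
tool_rot: [0.701, 0.713, -0.001, -0.0]
force: [0.1, -0.3, -1.8]
finger_gap: 0.299
[0.59522488 0.19941358 0.17126294] [ 7.01345798e-01  7.12821101e-01 -3.73257761e-04 -9.86256510e-05]
```

View pics/w9.png

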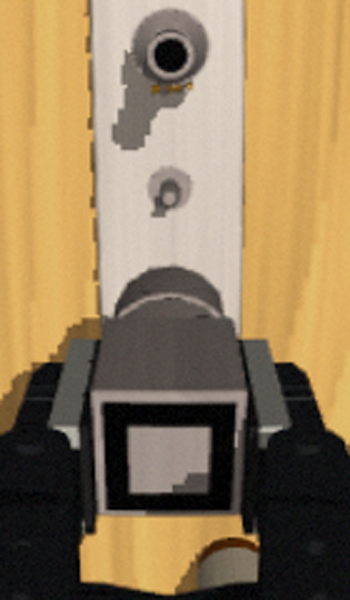

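View pics/w9d.png

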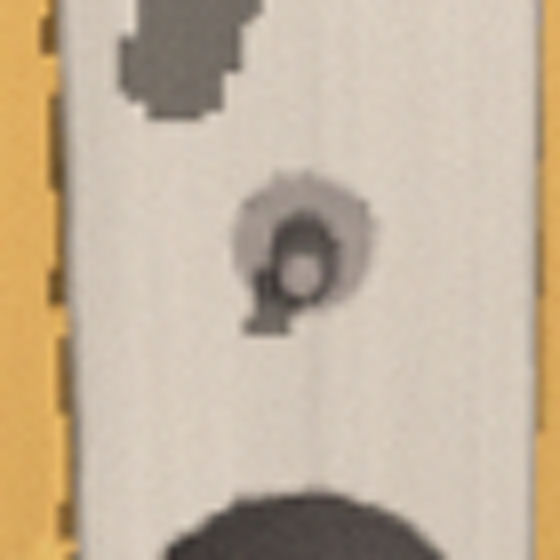

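```bash
python3 - <<'E'
from h import *
place((318,185.25),(317.5,188.75),(317.6,291.2),.0318,.0422)
E
```

```text
tcp [0.59533772 0.19960513 0.17134559] posts [[0.5953, 0.2007, 0.012], [0.5948, 0.2016, 0.03]] head [0.5949 0.2012 0.2031]
head in tool [  1.6  -0.4 -31.8] shift [-0.000e+00  1.000e-01  1.291e+02]
shift from stand map
```

```bash
python3 -m crank '[{"grip":1,"offset":[0,0,20],"angular":[0,0,0]},{"grip":1,"offset":[0,0,55],"angular":[0,0,0]},{"grip":1,"offset":[0,0,85],"angular":[0,0,0]},{"grip":1,"offset":[0,0,105],"angular":[0,0,0]},{"grip":1,"offset":[0,0,115],"angular":[0,0,0]},{"grip":1,"offset":[0,0,122],"angular":[0,0,0]},{"grip":1,"offset":[0,0,126],"angular":[0,0,0]},{"grip":1,"offset":[0,0,128],"angular":[0,0,0]},{"grip":1,"offset":[0,0,128],"angular":[0,0,0]},{"grip":1,"offset":[0,0,128],"angular":[0,0,0]}]'
python3 - <<'E'
from h import *
s=vision.snapshot('wrist');m=manip.sense();print(m['tcp_pos'],m['force'])
cv2.imwrite('pics/w10.png',s['pixels'][:,:,::-1])
E
```

```text
t: 13.7
tcp_pos: [0.5959, 0.2014, 0.0442]
tool_rot: [0.7, 0.714, 0.001, 0.0]
force: [0.0, 0.5, -0.1]
finger_gap: 0.297
[0.59579365 0.20138992 0.0440883 ] [-0.41534362 -0.16314863 -1.16325098]
```

View pics/w10.png

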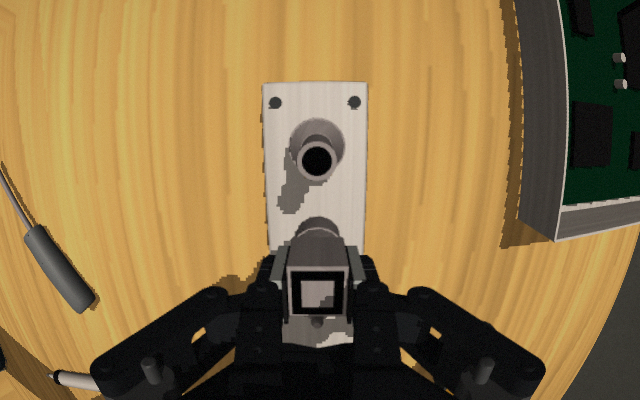

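```bash
python3 -m crank '[{"grip":1,"offset":[0,0,2],"angular":[0,0,0]},{"grip":1,"offset":[0,0,2],"angular":[0,0,0]},{"grip":0,"offset":[0,0,2],"angular":[0,0,0]},{"grip":0,"offset":[0,0,2],"angular":[0,0,0]},{"grip":0,"offset":[0,0,2],"angular":[0,0,0]},{"grip":0,"offset":[0,0,2],"angular":[0,0,0]},{"grip":0,"offset":[0,0,2],"angular":[0,0,0]},{"grip":0,"offset":[0,0,2],"angular":[0,0,0]},{"grip":0,"offset":[0,0,2],"angular":[0,0,0]},{"grip":0,"offset":[0,0,2],"angular":[0,0,0]}]'
python3 -m crank '[{"grip":0,"offset":[0,0,-15],"angular":[0,0,0]},{"grip":0,"offset":[0,0,-50],"angular":[0,0,0]},{"grip":0,"offset":[0,0,-90],"angular":[0,0,0]},{"grip":0,"offset":[0,0,-125],"angular":[0,0,0]},{"grip":0,"offset":[0,0,-130],"angular":[0,0,0]}]'
python3 - <<'E'
from h import *
s=vision.snapshot('wrist');m=manip.sense();print(m['tcp_pos'],m['tool_rot'],m['finger_gap'])
cv2.imwrite('pics/w11.png',s['pixels'][60:360,150:490,::-1])
E
```

```text
t: 14.75
tcp_pos: [0.5953, 0.2013, 0.0413]
tool_rot: [0.7, 0.714, -0.0, -0.0]
force: [0.7, -0.8, -0.4]
finger_gap: 0.999
t: 15.25
tcp_pos: [0.5987, 0.2019, 0.1777]
tool_rot: [0.7, 0.714, 0.005, 0.003]
force: [-0.5, -0.6, 0.5]
finger_gap: 1.002
[0.59767391 0.20167755 0.1761851 ] [0.70046594 0.71367277 0.00344725 0.00259932] 0.996635804739276
```

View pics/w11.png

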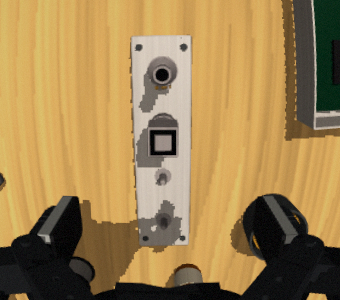

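Square is seated at crop (162,141). Next is the flat nozzle.

```bash
python3 -m crank '[{"grip":0,"offset":[-45,-6,0],"angular":[0,0,0]},{"grip":0,"offset":[-90,-12,0],"angular":[0,0,0]},{"grip":0,"offset":[-135,-18,0],"angular":[0,0,0]},{"grip":0,"offset":[-180,-25,0],"angular":[0,0,0]},{"grip":0,"offset":[-225,-32,0],"angular":[0,0,0]},{"grip":0,"offset":[-270,-38,0],"angular":[0,0,-3]},{"grip":0,"offset":[-315,-45,0],"angular":[0,0,-6]},{"grip":0,"offset":[-360,-51,0],"angular":[0,0,-9]},{"grip":0,"offset":[-400,-54,0],"angular":[0,0,-12]},{"grip":0,"offset":[-420,-55,0],"angular":[0,0,-15]}]'
python3 -m crank '[{"grip":0,"offset":[0,0,20],"angular":[0,0,0]},{"grip":0,"offset":[0,0,22],"angular":[0,0,0]},{"grip":0,"offset":[0,0,22],"angular":[0,0,0]},{"grip":0,"offset":[0,0,22],"angular":[0,0,0]},{"grip":0,"offset":[0,0,22],"angular":[0,0,0]}]'
python3 - <<'E'
from h import *
s=vision.snapshot('wrist');m=manip.sense();print(m['tcp_pos'],Ro.from_quat(m['tool_rot']).as_matrix().round(3)[:,0])
im=s['pixels'][:,:,::-1];cv2.imwrite('pics/w12.png',cv2.resize(im[140:350,250:390],None,fx=2.8,fy=2.8,interpolation=cv2.INTER_CUBIC))
E
```

```text
t: 16.3
tcp_pos: [0.547, -0.223, 0.1703]
tool_rot: [0.602, 0.799, -0.0, -0.001]
force: [0.4, 0.4, 0.3]
finger_gap: 1.001
t: 16.8
tcp_pos: [0.5485, -0.2191, 0.1498]
tool_rot: [0.601, 0.799, 0.0, 0.0]
force: [0.2, -0.5, 0.1]
finger_gap: 1.0
[ 0.54853625 -0.21922542  0.14994455] [-0.278  0.961 -0.001]
```

View pics/w12.png

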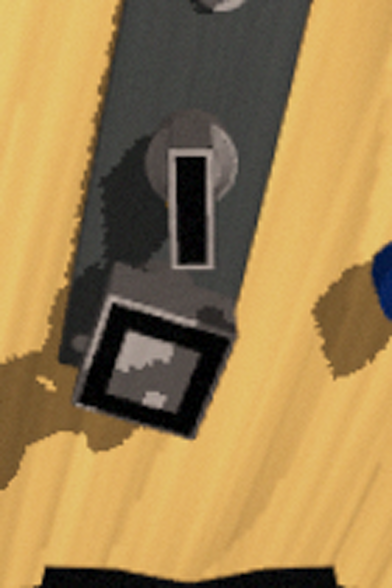

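```bash
python3 - <<'E'
from h import *
s=vision.snapshot('wrist');m=manip.sense();R=Ro.from_quat(m['tool_rot']).as_matrix()
p=ray(s,318.2,214.6,.078,True);print(p,R.T@(p-m['tcp_pos'])*1000)
E
```

```text
[ 0.5485618  -0.21874228  0.078     ] [ 0.57524481  0.15648503 71.95545706]
```

```bash
python3 -m crank '[{"grip":0,"offset":[1,0,40],"angular":[0,0,0]},{"grip":0,"offset":[1,0,75],"angular":[0,0,0]},{"grip":0,"offset":[1,0,100],"angular":[0,0,0]},{"grip":0,"offset":[1,0,105],"angular":[0,0,0]},{"grip":0,"offset":[1,0,105],"angular":[0,0,0]},{"grip":1,"offset":[1,0,105],"angular":[0,0,0]},{"grip":1,"offset":[1,0,105],"angular":[0,0,0]},{"grip":1,"offset":[1,0,105],"angular":[0,0,0]},{"grip":1,"offset":[1,0,105],"angular":[0,0,0]},{"grip":1,"offset":[1,0,105],"angular":[0,0,0]}]' 40; python3 -m crank '[{"grip":1,"offset":[0,0,0],"angular":[0,0,0]},{"grip":1,"offset":[0,0,0],"angular":[0,0,0]},{"grip":1,"offset":[0,0,0],"angular":[0,0,0]},{"grip":1,"offset":[0,0,0],"angular":[0,0,0]}]'
```

```text
t: 17.9
tcp_pos: [0.5481, -0.2189, 0.0449]
tool_rot: [0.601, 0.799, 0.0, 0.001]
force: [-0.1, 0.8, 1.4]
finger_gap: 0.144
t: 18.3
tcp_pos: [0.5481, -0.2189, 0.0448]
tool_rot: [0.601, 0.799, 0.0, 0.0]
force: [-0.6, 0.5, 5.8]
finger_gap: 0.131
```

```bash
python3 -m crank '[{"grip":1,"offset":[0,0,-25],"angular":[0,0,0]},{"grip":1,"offset":[0,0,-65],"angular":[0,0,0]},{"grip":1,"offset":[0,0,-105],"angular":[0,0,0]},{"grip":1,"offset":[28,12,-130],"angular":[0,0,0]},{"grip":1,"offset":[70,30,-130],"angular":[0,0,3]},{"grip":1,"offset":[112,49,-130],"angular":[0,0,6]},{"grip":1,"offset":[154,68,-130],"angular":[0,0,9]},{"grip":1,"offset":[196,86,-130],"angular":[0,0,12]},{"grip":1,"offset":[238,104,-130],"angular":[0,0,15]},{"grip":1,"offset":[280,122,-130],"angular":[0,0,15]}]'; python3 -m crank '[{"grip":1,"offset":[40,9,0],"angular":[0,0,0]},{"grip":1,"offset":[62,10,0],"angular":[0,0,0]},{"grip":1,"offset":[62,10,0],"angular":[0,0,0]},{"grip":1,"offset":[62,10,0],"angular":[0,0,0]},{"grip":1,"offset":[62,10,0],"angular":[0,0,0]}]'
python3 - <<'E'
from h import *
vision.snapshot('wrist');s=vision.snapshot('wrist')
print(manip.sense()['tcp_pos'],manip.sense()['tool_rot'])
im=s['pixels'][:,:,::-1];cv2.imwrite('pics/w13.png',cv2.resize(im[110:350,250:390],None,fx=2.5,fy=2.5,interpolation=cv2.INTER_CUBIC))
cv2.imwrite('pics/w13d.png',cv2.resize(im[155:225,280:350],None,fx=8,fy=8,interpolation=cv2.INTER_CUBIC))
E
```

```text
t: 19.3
tcp_pos: [0.5871, 0.0859, 0.1736]
tool_rot: [0.701, 0.713, -0.0, -0.0]
force: [0.6, 0.6, -1.4]
finger_gap: 0.13
t: 19.8
tcp_pos: [0.5961, 0.1451, 0.1738]
tool_rot: [0.701, 0.713, -0.001, -0.0]
force: [0.1, -0.3, -0.7]
finger_gap: 0.134
[0.59639721 0.14479593 0.17412689] [ 7.01198799e-01  7.12965746e-01 -2.85298526e-04 -9.49310569e-05]
```

View pics/w13.png

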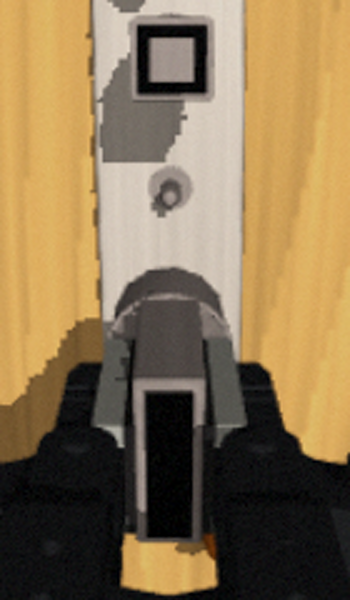

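View pics/w13d.png

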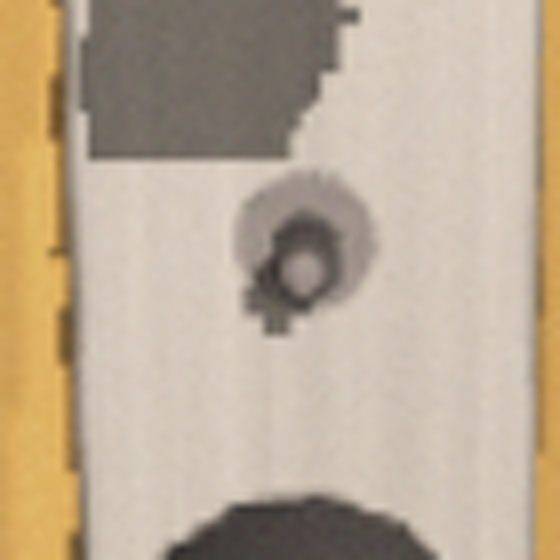

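```bash
python3 - <<'E'
from h import *
place((318.25,185),(317.9,188.5),(318,293.6),.0332,.0448)
E
```

```text
tcp [0.59644886 0.14486652 0.17422684] posts [[0.5967, 0.1457, 0.012], [0.5963, 0.1466, 0.03]] head [0.5963 0.1463 0.2074]
head in tool [  1.5  -0.2 -33.2] shift [ -0.2   0.3 129.4]
shift from stand map
```

```bash
python3 -m crank '[{"grip":1,"offset":[0,0,20],"angular":[0,0,0]},{"grip":1,"offset":[0,0,55],"angular":[0,0,0]},{"grip":1,"offset":[0,0,85],"angular":[0,0,0]},{"grip":1,"offset":[0,0,105],"angular":[0,0,0]},{"grip":1,"offset":[0,0,115],"angular":[0,0,0]},{"grip":1,"offset":[0,0,122],"angular":[0,0,0]},{"grip":1,"offset":[0,0,126],"angular":[0,0,0]},{"grip":1,"offset":[0,0,128],"angular":[0,0,0]},{"grip":1,"offset":[0,0,129],"angular":[0,0,0]},{"grip":1,"offset":[0,0,129],"angular":[0,0,0]}]'
python3 - <<'E'
from h import *
s=vision.snapshot('wrist');m=manip.sense();print(m['tcp_pos'],m['force'])
cv2.imwrite('pics/w14.png',s['pixels'][60:360,150:490,::-1])
E
```

```text
t: 20.95
tcp_pos: [0.5969, 0.1463, 0.046]
tool_rot: [0.701, 0.714, 0.0, 0.0]
force: [0.6, 0.4, -0.7]
finger_gap: 0.137
[0.59684305 0.14632454 0.045951  ] [-0.23413216  0.46443678 -0.12118213]
```

View pics/w14.png

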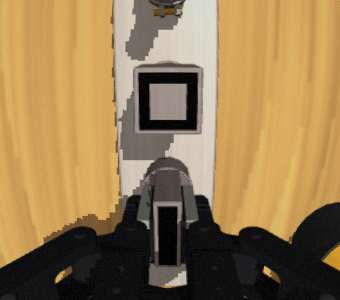

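```bash
python3 -m crank '[{"grip":1,"offset":[0,0,1],"angular":[0,0,0]},{"grip":1,"offset":[0,0,1],"angular":[0,0,0]},{"grip":0,"offset":[0,0,1],"angular":[0,0,0]},{"grip":0,"offset":[0,0,1],"angular":[0,0,0]},{"grip":0,"offset":[0,0,1],"angular":[0,0,0]},{"grip":0,"offset":[0,0,1],"angular":[0,0,0]},{"grip":0,"offset":[0,0,1],"angular":[0,0,0]},{"grip":0,"offset":[0,0,1],"angular":[0,0,0]},{"grip":0,"offset":[0,0,1],"angular":[0,0,0]},{"grip":0,"offset":[0,0,1],"angular":[0,0,0]}]'
python3 -m crank '[{"grip":0,"offset":[0,0,-15],"angular":[0,0,0]},{"grip":0,"offset":[0,0,-50],"angular":[0,0,0]},{"grip":0,"offset":[0,0,-90],"angular":[0,0,0]},{"grip":0,"offset":[0,0,-125],"angular":[0,0,0]},{"grip":0,"offset":[0,0,-130],"angular":[0,0,0]}]'
python3 - <<'E'
from h import *
s=vision.snapshot('wrist');m=manip.sense();print(m['tcp_pos'],m['tool_rot'],m['finger_gap'])
cv2.imwrite('pics/w15.png',s['pixels'][60:360,150:490,::-1])
E
```

```text
t: 22.0
tcp_pos: [0.5965, 0.1462, 0.0443]
tool_rot: [0.701, 0.714, 0.0, 0.0]
force: [-0.2, 0.2, 1.1]
finger_gap: 0.997
t: 22.5
tcp_pos: [0.5998, 0.1466, 0.1806]
tool_rot: [0.7, 0.714, 0.004, 0.004]
force: [0.0, -0.5, 0.2]
finger_gap: 1.0
[0.59875571 0.14647881 0.17900626] [0.70045154 0.71368747 0.0031327  0.00283232] 0.9994903955652581
```

View pics/w15.png

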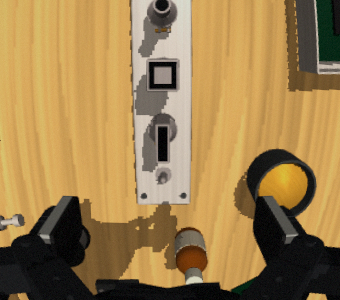

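Flat is seated at crop (162,140). The wide nozzle is next.

```bash
python3 -m crank '[{"grip":0,"offset":[-45,-6,0],"angular":[0,0,0]},{"grip":0,"offset":[-90,-12,0],"angular":[0,0,0]},{"grip":0,"offset":[-135,-18,0],"angular":[0,0,0]},{"grip":0,"offset":[-180,-25,0],"angular":[0,0,0]},{"grip":0,"offset":[-225,-32,0],"angular":[0,0,0]},{"grip":0,"offset":[-270,-38,0],"angular":[0,0,3]},{"grip":0,"offset":[-315,-44,0],"angular":[0,0,3]},{"grip":0,"offset":[-360,-49,0],"angular":[0,0,3]},{"grip":0,"offset":[-400,-51,0],"angular":[0,0,3]},{"grip":0,"offset":[-419,-52,0],"angular":[0,0,4]}]'
python3 -m crank '[{"grip":0,"offset":[0,0,20],"angular":[0,0,0]},{"grip":0,"offset":[0,0,22],"angular":[0,0,0]},{"grip":0,"offset":[0,0,22],"angular":[0,0,0]},{"grip":0,"offset":[0,0,22],"angular":[0,0,0]},{"grip":0,"offset":[0,0,22],"angular":[0,0,0]}]'
python3 - <<'E'
from h import *
s=vision.snapshot('wrist');m=manip.sense();print(m['tcp_pos'],Ro.from_quat(m['tool_rot']).as_matrix().round(3)[:,0])
im=s['pixels'][:,:,::-1];cv2.imwrite('pics/w16.png',cv2.resize(im[140:350,250:390],None,fx=2.8,fy=2.8,interpolation=cv2.INTER_CUBIC))
E
```

```text
t: 23.55
tcp_pos: [0.5513, -0.277, 0.1733]
tool_rot: [0.726, 0.687, -0.0, -0.0]
force: [0.2, 0.7, -0.4]
finger_gap: 1.0
t: 24.05
tcp_pos: [0.5527, -0.2729, 0.153]
tool_rot: [0.725, 0.689, 0.0, 0.0]
force: [-0.1, 0.3, -0.8]
finger_gap: 1.004
[ 0.55274959 -0.27307447  0.15306456] [ 0.05   0.999 -0.001]
```

View pics/w16.png

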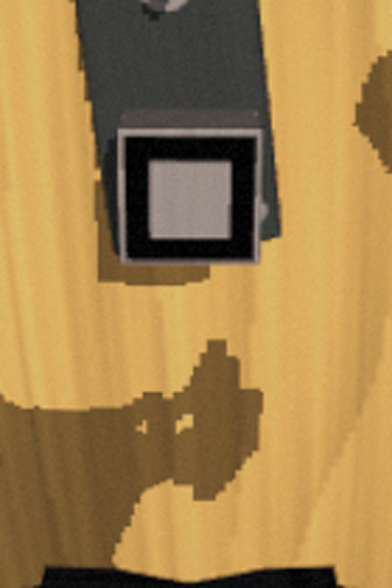

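```bash
python3 - <<'E'
from h import *
s=vision.snapshot('wrist');m=manip.sense();R=Ro.from_quat(m['tool_rot']).as_matrix()
p=ray(s,317.9,210,.068,True);print(p,m['tcp_pos'],R.T@(p-m['tcp_pos'])*1000)
E
```

```text
[ 0.55279237 -0.27355315  0.068     ] [ 0.55270611 -0.27318362  0.15303538] [-3.11861642e-01  2.28167268e-02  8.50356522e+01]
```

Centred. I go down to TCP z≈0.035.

```bash
python3 -m crank '[{"grip":0,"offset":[0,0,40],"angular":[0,0,0]},{"grip":0,"offset":[0,0,75],"angular":[0,0,0]},{"grip":0,"offset":[0,0,105],"angular":[0,0,0]},{"grip":0,"offset":[0,0,118],"angular":[0,0,0]},{"grip":0,"offset":[0,0,118],"angular":[0,0,0]},{"grip":1,"offset":[0,0,118],"angular":[0,0,0]},{"grip":1,"offset":[0,0,118],"angular":[0,0,0]},{"grip":1,"offset":[0,0,118],"angular":[0,0,0]},{"grip":1,"offset":[0,0,118],"angular":[0,0,0]},{"grip":1,"offset":[0,0,118],"angular":[0,0,0]}]' 40; python3 -m crank '[{"grip":1,"offset":[0,0,0],"angular":[0,0,0]},{"grip":1,"offset":[0,0,0],"angular":[0,0,0]},{"grip":1,"offset":[0,0,0],"angular":[0,0,0]}]'
```

```text
t: 25.15
tcp_pos: [0.5532, -0.2743, 0.036]
tool_rot: [0.725, 0.689, 0.0, 0.002]
force: [-1.0, 0.5, 6.1]
finger_gap: 0.46
t: 25.45
tcp_pos: [0.5532, -0.2743, 0.036]
tool_rot: [0.725, 0.689, 0.0, 0.001]
force: [-0.0, 0.8, 6.8]
finger_gap: 0.462
```

```bash
python3 -m crank '[{"grip":1,"offset":[0,0,-25],"angular":[0,0,0]},{"grip":1,"offset":[0,0,-65],"angular":[0,0,0]},{"grip":1,"offset":[0,0,-105],"angular":[0,0,0]},{"grip":1,"offset":[30,2,-135],"angular":[0,0,0]},{"grip":1,"offset":[75,5,-135],"angular":[0,0,-1]},{"grip":1,"offset":[120,8,-135],"angular":[0,0,-2]},{"grip":1,"offset":[165,11,-135],"angular":[0,0,-3]},{"grip":1,"offset":[210,14,-135],"angular":[0,0,-4]},{"grip":1,"offset":[255,17,-135],"angular":[0,0,-4]},{"grip":1,"offset":[300,20,-135],"angular":[0,0,-4]}]'; python3 -m crank '[{"grip":1,"offset":[40,9,0],"angular":[0,0,0]},{"grip":1,"offset":[66,11,0],"angular":[0,0,0]},{"grip":1,"offset":[66,11,0],"angular":[0,0,0]},{"grip":1,"offset":[66,11,0],"angular":[0,0,0]},{"grip":1,"offset":[66,11,0],"angular":[0,0,0]}]'
python3 - <<'E'
from h import *
vision.snapshot('wrist');s=vision.snapshot('wrist')
print(manip.sense()['tcp_pos'],manip.sense()['tool_rot'])
im=s['pixels'][:,:,::-1];cv2.imwrite('pics/w17.png',cv2.resize(im[110:350,250:390],None,fx=2.5,fy=2.5,interpolation=cv2.INTER_CUBIC))
cv2.imwrite('pics/w17d.png',cv2.resize(im[155:225,280:350],None,fx=8,fy=8,interpolation=cv2.INTER_CUBIC))
E
```

```text
t: 26.45
tcp_pos: [0.5873, 0.0267, 0.1695]
tool_rot: [0.701, 0.714, -0.0, -0.0]
force: [-0.4, -0.9, -1.4]
finger_gap: 0.46
t: 26.95
tcp_pos: [0.5971, 0.0902, 0.1693]
tool_rot: [0.701, 0.713, -0.0, 0.0]
force: [-0.9, -0.1, -1.1]
finger_gap: 0.461
[0.59730196 0.08980618 0.1692966 ] [ 7.01156988e-01  7.13006912e-01 -1.47983732e-04 -6.73066327e-06]
```

View pics/w17.png

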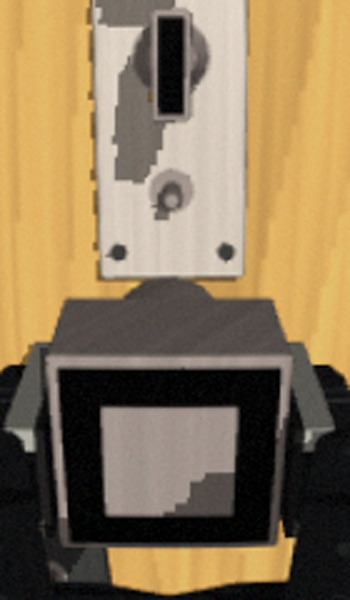

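View pics/w17d.png

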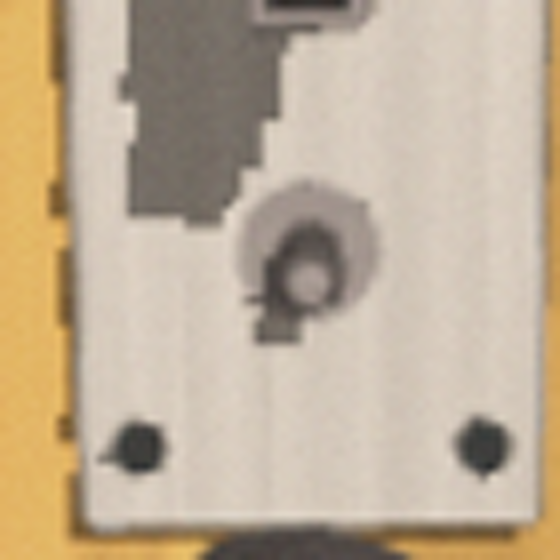

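```bash
python3 - <<'E'
from h import *
place((318.6,186.25),(318.5,190),(317.6,290),.032,.036)
E
```

```text
tcp [0.59734925 0.08982063 0.16932775] posts [[0.598, 0.0906, 0.012], [0.5978, 0.0913, 0.03]] head [0.597  0.0923 0.2013]
head in tool [  2.5  -0.3 -32. ] shift [ -1.4   0.9 133.3]
shift from stand map
```

```bash
python3 -m crank '[{"grip":1,"offset":[-1,1,20],"angular":[0,0,0]},{"grip":1,"offset":[-1,1,55],"angular":[0,0,0]},{"grip":1,"offset":[-1,1,85],"angular":[0,0,0]},{"grip":1,"offset":[-1,1,105],"angular":[0,0,0]},{"grip":1,"offset":[-1,1,117],"angular":[0,0,0]},{"grip":1,"offset":[-1,1,125],"angular":[0,0,0]},{"grip":1,"offset":[-1,1,130],"angular":[0,0,0]},{"grip":1,"offset":[-1,1,132],"angular":[0,0,0]},{"grip":1,"offset":[-1,1,132],"angular":[0,0,0]},{"grip":1,"offset":[-1,1,132],"angular":[0,0,0]}]'
python3 - <<'E'
from h import *
s=vision.snapshot('wrist');m=manip.sense();print(m['tcp_pos'],m['force'])
cv2.imwrite('pics/w18.png',s['pixels'][60:360,150:490,::-1])
E
```

```text
t: 28.1
tcp_pos: [0.5989, 0.0902, 0.0381]
tool_rot: [0.7, 0.714, 0.001, 0.001]
force: [0.3, 0.7, -0.8]
finger_gap: 0.458
[0.598919   0.09023192 0.03811203] [-0.85655137  0.4731867  -0.82103319]
```

View pics/w18.png

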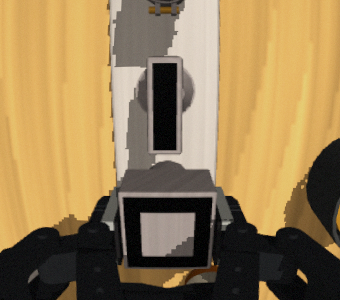

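```bash
python3 -m crank '[{"grip":1,"offset":[0,0,2],"angular":[0,0,0]},{"grip":1,"offset":[0,0,2],"angular":[0,0,0]},{"grip":0,"offset":[0,0,2],"angular":[0,0,0]},{"grip":0,"offset":[0,0,2],"angular":[0,0,0]},{"grip":0,"offset":[0,0,2],"angular":[0,0,0]},{"grip":0,"offset":[0,0,2],"angular":[0,0,0]},{"grip":0,"offset":[0,0,2],"angular":[0,0,0]},{"grip":0,"offset":[0,0,2],"angular":[0,0,0]},{"grip":0,"offset":[0,0,2],"angular":[0,0,0]},{"grip":0,"offset":[0,0,2],"angular":[0,0,0]}]'
python3 -m crank '[{"grip":0,"offset":[0,0,-15],"angular":[0,0,0]},{"grip":0,"offset":[0,0,-50],"angular":[0,0,0]},{"grip":0,"offset":[0,0,-90],"angular":[0,0,0]},{"grip":0,"offset":[0,0,-125],"angular":[0,0,0]},{"grip":0,"offset":[-45,-5,-140],"angular":[0,0,0]},{"grip":0,"offset":[-90,-10,-140],"angular":[0,0,0]},{"grip":0,"offset":[-135,-15,-140],"angular":[0,0,0]},{"grip":0,"offset":[-180,-20,-140],"angular":[0,0,0]},{"grip":0,"offset":[-180,-20,-140],"angular":[0,0,0]},{"grip":0,"offset":[-180,-20,-140],"angular":[0,0,0]}]'
python3 - <<'E'
from h import *
t=vision.snapshot('top');s=vision.snapshot('scene')
cv2.imwrite('pics/t19.png',cv2.resize(t['pixels'][130:190,165:345,::-1],None,fx=4.4,fy=4.4,interpolation=cv2.INTER_CUBIC))
cv2.imwrite('pics/s19.png',cv2.resize(s['pixels'][215:335,290:460,::-1],None,fx=4.4,fy=4.4,interpolation=cv2.INTER_CUBIC))
E
```

```text
t: 29.15
tcp_pos: [0.5984, 0.0901, 0.0353]
tool_rot: [0.701, 0.714, -0.0, -0.0]
force: [-0.5, 0.5, -0.0]
finger_gap: 1.0
t: 30.15
tcp_pos: [0.5816, -0.0913, 0.1763]
tool_rot: [0.702, 0.713, 0.0, 0.0]
force: [-0.1, -0.1, -0.8]
finger_gap: 1.003
```

View pics/t19.png

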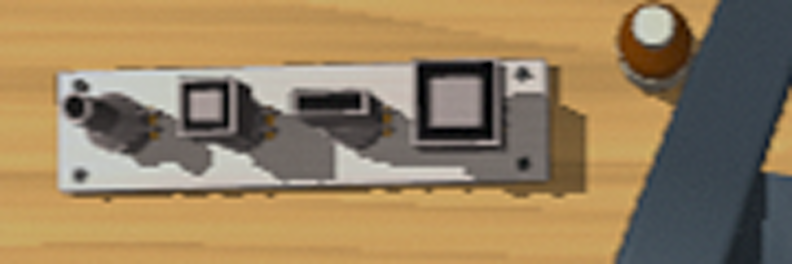

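View pics/s19.png

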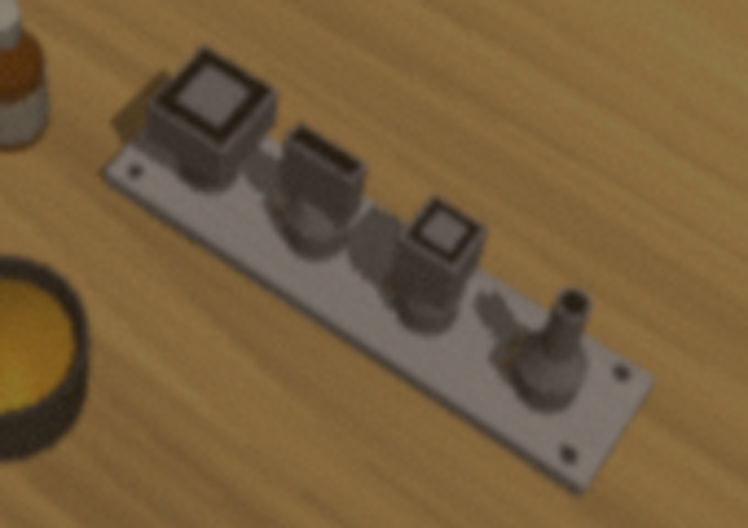

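```bash
python3 - <<'E'
from h import *
t=vision.snapshot('top');s=vision.snapshot('scene')
T=dict(round=(76,107),square=(207,105),flat=(332,103),wide=(455,103))
S=dict(round=(573,302),square=(444,232),flat=(329,151),wide=(211,96))
H=dict(round=.080,square=.074,flat=.078,wide=.068);Y=dict(round=.0825,square=.0275,flat=-.0275,wide=-.0825)
P=lambda c:c["intrinsics"]@np.c_[c["R"],c["t"]]
c0=np.array([.5956,.1737]);uy=np.array([-.0244,.9997]);ux=np.array([.9997,.0244])
for n in T:
    a=np.array(T[n])/4.4+[165,130];b=np.array(S[n])/4.4+[290,215]
    X=cv2.triangulatePoints(P(t),P(s),a,b).ravel();X=X[:3]/X[3]
    w=ray(t,*a,H[n])[:2]-c0
    v=X[:2]-c0
    print(n,"top x,y off(mm)",(np.array([w@ux,w@uy-Y[n]])*1000).round(1),"tri",(np.array([v@ux,v@uy-Y[n],X[2]-H[n]])*1000).round(1))
print(manip.sense()['t'])
E
```

```text
round top x,y off(mm) [-0.3  1.7] tri [-0.7  2.7 -0.9]
square top x,y off(mm) [ 0.1 -0.2] tri [-0.4  1.4 -1.5]
flat top x,y off(mm) [-0.9 -2.3] tri [-1.8 -0.  -2.3]
wide top x,y off(mm) [-0.7 -1. ] tri [-0.5 -0.8 -1.2]
30.35
```

All four are within about 3 mm of their posts and seated. I'm handing the job in.

```bash
python3 -c "
from station import manip
m=manip.sense();print(m['force'],abs(m['qd']).max());print(manip.sign_off())"
```

```text
[0.05393623 0.80210271 0.198154  ] 0.004882855168765554
the job is handed in; nothing more can be done
None
```

I moved all four nozzles to the new stand in their original order from the left: round, square, flat, wide. Each was lowered to within about 2 mm of its seated height, set down and released. I handed the job in with the robot clock at about 30 s, the gripper open and clear of everything. The green and blue look-alikes were not touched.

**Final checks:** Top and scene pictures show all four nozzles upright. Head positions are within about 3 mm of their posts (limit 9 mm). Triangulated head heights came out 0.9 to 2.3 mm below the seated height (limit 4 mm), which is about the calibration error.

**Disagreements:** From the first, distant viewpoint, the wrist camera and the top camera differed by 2 to 5 mm. I re-measured each nozzle and post up close before each grasp and placing. In the final check, the top-only and two-view positions still differ by up to about 2 mm. No check failed.

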